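# Wedge a rocking bench power supply steady

### The job

The bench power supply rocks because its front left foot is worn short. Push the wooden wedge along the bench, thin end first, under that foot just until the rocking stops - snug, but without jacking the supply up off its other feet. Then prove it by pressing down firmly (about 10 N) with the fingertips on the top of the case over that foot for a second: it must not dip. Do not pick up the wedge or the supply, do not shove the supply out of its place, and leave everything else on the bench as it is.

Things in the scene. Friction and masses are not known exactly. Their poses are not given: they have to be found in the camera images.
- supply: Slim bench power supply, loose, 1.4 to 1.9 kg: grey case 180 mm deep (x), 230 wide (y), 50 high, on feet 12 mm high and 20 across at x +-73, y +-98; top 62 mm above the bench. Origin: middle of its footprint at bench level; x runs from the dark front panel (x -90) to the back, y to the left as one looks at that panel, z up. Two knobs stick out 19 mm of the panel's right half.
- foot_place (a point): Where the worn front left foot meets the case's underside: its centre in plan (x -73, y +98 in the supply's frame), 12 mm above the bench. This foot's flat underside hangs 4 to 9 mm above the bench, how much is not known; the other three carry the case level. Unwedged, 10 N down on this corner tips the case until the foot lands; let go, it comes back level. Snugly wedged, it gives less than 0.5 mm.
- corner_top (a point): The spot to press: flat top of the case over the worn foot, 62 mm above the bench, 11 mm in from the front edge and 11 mm in from the left edge.
- wedge: Wooden wedge, loose, 36 to 63 g: 110 mm long (x), 40 wide (y), flat below; its top rises evenly from 2.5 mm at the thin end (+x) to 17 at the upright heel (-x). Origin: centre of its underside. It lies in front of the supply, thin end roughly towards it, up to 50 mm off to the side of the foot's line and 0.4 rad askew. Its friction (about 0.6) keeps it in place once under the foot.
- wedge_tip (a point): Middle of the wedge's thin end, at bench level (x +55 mm in its frame).
- wedge_heel (a point): Middle of the wedge's heel face, 8 mm above the bench (x -55 mm in its frame); the heel is 17 mm high, 40 wide. Pushed here it takes under 1 N until the wedge meets the foot, then 3 to 6 N, and from there each 10 mm lifts that corner 1.3 mm.
- screwdriver: A screwdriver lying flat on the bench to the right of the wedge; bystander. Origin under its middle.
- cell_pack: A pack of eight upright green cells in black spacer frames, 45 x 88 x 69 mm; bystander to the left. Origin: centre of its underside.
- meter: An orange hand multimeter lying on its back, 150 x 78 x 42 mm; bystander. Origin: centre of its underside.
- tape_roll: A roll of tape lying flat, 72 mm across, 19 mm high; bystander. Origin: centre of its underside.
- strip_spool: A flat white spool of nickel strip, 64 mm across, 14 mm high; bystander. Origin: centre of its underside.
Not all that is in view belongs to the job. There is more than one size of the wedge; the one meant has the size given above.

How it is judged:
By the outcome, as a careful person would: the job done as asked, in the order asked, and still so for the second after the job is handed in, with the robot touching nothing.
It also fails if it takes over 72 s, if anything falls off the work surface, if the arm or the gripper's body presses on something with over 40 N, if the wrist force passes 120 N, or if a joint passes its speed limit or range.

### The arm

A 6-joint arm with a two-finger parallel gripper is mounted at the origin on the work surface. World frame = base frame: x ahead of the robot, y to its left, z up, the work surface at z = 0. Lengths are in m, angles in rad, forces in N, time in s.
With the tool pointing down it reaches from about 0.3 to 0.775 m from the base axis. Payload 14.6 kg.
Tool frame: the origin (TCP) lies midway between the tips of the shut fingers; the grasp point (between the pads) lies 19 mm behind it; z points along the fingers, y is the line along which they close (so a half turn about z gives the same grasp; the last joint's range is limited). The gripper opens to 94 mm and grips with 3 to 60 N. Pads are 16 mm wide; open, the fingers measure 119 mm over their backs; the gripper's body (75 mm by 177 mm) begins 78 mm behind the grasp point.
Start: joints at [1.162, 0.3, 1.521, -0, 1.321, -0.067], TCP at [0.184, 0.518, 0.18] pointing down, gripper open.
Joint ranges: [-3.03, 3.03], [-0.79, 2.21], [0.23, 2.52], [-1.04, 4.18], [0, 3.07], [-2.55, 2.55]. Speed limits (rad/s): [2.22, 2.22, 2.57, 3.14, 3.14, 3.14].

### API

Orientations are given as [roll, pitch, yaw] about the fixed x, y, z axes, in that order (R = Rz(yaw) Ry(pitch) Rx(roll)).
In Python, from station import ctrl gives the robot as it stands. The module is installed in compiled form; this text tells all that it offers.
- The arm moves only by the tool servo_tool, never from a script. Its argument "plan" is a list of rows, each a list of 7 numbers: the opening in per cent of the stroke, from 0 (shut) to 100 (fully open), then the shift along the tool's x, y, z in m, then the turn, a rotation vector about the tool's x, y, z in rad. A call has exactly 8 rows; each row shifts and turns the commanded pose from where the row before left it, along the tool's axes as they then stand; what a row does not reach is not made up. A row lasts 1/8 s, in which the tool goes at most 62.5 mm and 10.7 degrees, less where a joint would pass 70% of its speed; a pose out of reach is approached as far as the arm can. A call with a gripper value outside its range is refused whole. The fingers move at their own pace and stop on an object; "force" is the grip in N (left out, the last holds). Time passes only in rows, so rows that do not move let the fingers close, or fill a call up. It gives the time, the measured TCP pose, the force, the opening and the grip force at its end, in the units of the state.
- ctrl.get_obs(): the state, without advancing time (a new reading comes with each control period).
- ctrl.camera(name): name is "side" or "top"; returns a dict with "pixels" (480x640x3 uint8, red, green, blue), "z_map" (480x640 float32, m along the optical axis (not along the pixel's ray), 0 where there is no reading), "mtx" (3x3 intrinsics, pixels), "pose" (4x4, takes a point from camera to world coordinates). Camera axes: x right, y up, looking along -z (the intrinsics and any distortion apply to the point x, -y, -z); pixel columns grow to the right and rows downward; lengths in m; the calibration is good to about 2 mm. A picture is of the moment at which its call begins.
- ctrl.hand_in(): hands the job in; it is judged then, once.
The state is a dict: "time_s": time; "qpos": joint angles; "joint_vel": joint speeds; "tau": joint torques, N m; "ee_pos": TCP position; "eef_rot": TCP orientation; "force": force on the tool from outside, world axes, zero at the start; "moment": the same for the moment, N m; "grip_width": finger opening in m; "grip_force": force on a finger pad.
Only numpy, scipy, OpenCV 4.12 (cv2) and the standard library are available. Lean on these libraries where they do the work, as an engineer would, in place of code of your own. Each camera call takes 0.05 s, during which the arm holds its last target. There are 200 camera calls.

## Working session

There is one attempt and no reset: what is moved stays moved. The work goes in short steps, Python scripts to look and compute and a tool call to move; the robot and the scene stay as the last step left them, time stands still between calls to the robot, and variables do not carry over. Pictures are saved under pics/ and viewed, at most 10 in all, crops included, and the job is handed in when it is done.

Besides the shell and the picture viewer there is one more tool, called after "Emit:" by a JSON object that holds its "op" and its "data", one argument or row to a line. servo_tool: Moves the arm, as the interface text tells. Its arguments: {"type":"object","properties":{"plan":{"type":"array","items":{"type":"array","items":{"type":"number"}}},"force":{"type":"number"}},"required":["plan"]}

```bash
mkdir -p pics
cat > h.py <<'E'
import numpy as np,cv2
from station import ctrl
def cam(n):
    c=ctrl.camera(n); return c
def pts(c):
    z=c["z_map"]; K=c["mtx"]; v,u=np.mgrid[0:480,0:640]
    p=np.stack([(u-K[0,2])/K[0,0]*z,-(v-K[1,2])/K[1,1]*z,-z,np.ones_like(z)],-1)
    return (p@c["pose"].T)[...,:3]
def save(c,f): cv2.imwrite(f,c["pixels"][...,::-1])
E
python3 - <<'E'
from h import *
for n in("top","side"):
    c=cam(n);save(c,f"pics/{n}0.png");print(n,c["pose"].round(3).tolist(),c["mtx"].tolist(),c.keys())
    np.savez(f"{n}0.npz",P=pts(c),I=c["pixels"])
print(ctrl.get_obs())
E
```

```text
top [[-0.016, 0.985, -0.172, 0.439], [-1.0, -0.019, -0.013, -0.044], [-0.017, 0.172, 0.985, 1.037], [0.0, 0.0, 0.0, 1.0]] [[548.3577584775791, 0.0, 326.78644138726327], [0.0, 548.3577584775791, 238.5321006328998], [0.0, 0.0, 1.0]] dict_keys(['pixels', 'z_map', 'mtx', 'pose'])
side [[0.8, 0.4, -0.448, 0.083], [-0.6, 0.559, -0.572, -0.67], [0.021, 0.726, 0.687, 0.828], [0.0, 0.0, 0.0, 1.0]] [[578.7066873489885, 0.0, 322.57117788373495], [0.0, 578.7066873489885, 237.05037027427338], [0.0, 0.0, 1.0]] dict_keys(['pixels', 'z_map', 'mtx', 'pose'])
{'time_s': 0.1, 'qpos': array([ 1.16239605e+00,  3.00442283e-01,  1.52148771e+00,  4.67507753e-06,
        1.32070067e+00, -6.65988815e-02]), 'joint_vel': array([-0.00078729, -0.00031219, -0.0015222 , -0.00015291, -0.00225343,
        0.00083715]), 'tau': array([ 4.39002915e-04, -5.32646549e+01, -3.53281581e+01,  7.08582276e-02,
        2.36070558e-02, -1.01256637e-04]), 'ee_pos': array([0.18425313, 0.51795369, 0.17954165]), 'eef_rot': array([-3.14055724e+00, -7.35977136e-05,  2.79979006e+00]), 'force': array([0.14416496, 0.26787618, 0.4015606 ]), 'moment': array([-0.03051398,  0.00121483,  0.01721429]), 'grip_force': 0.0, 'grip_width': 0.09401415812423747}
```

View pics/top0.png

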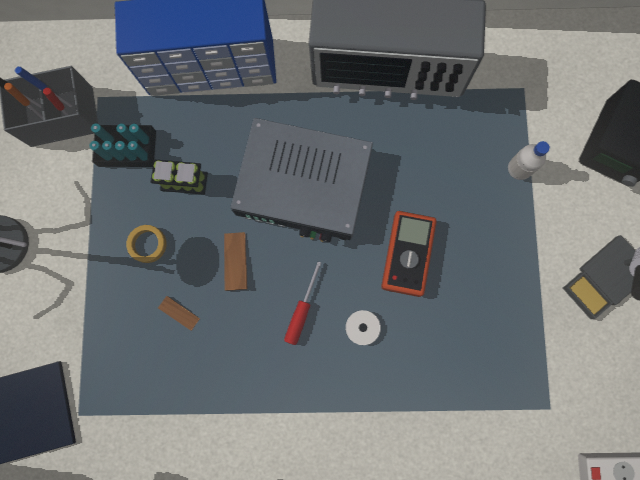

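View pics/side0.png

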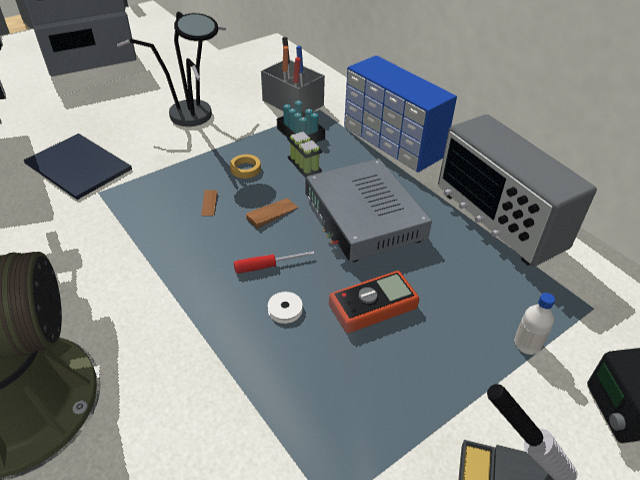

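The top view shows the supply's top at about (233..372, 120..237), with its front left corner near (236,208). The large wedge runs from (235,233) to (235,290), and a smaller decoy lies at (179,312). The screwdriver is right of the wedge at about (305,305). The side view agrees.

Run:
```python
from h import *
for n in("top","side"):
    d=np.load(n+"0.npz");P,I=d["P"],d["I"]
    hsv=cv2.cvtColor(I,cv2.COLOR_RGB2HSV)
    m=((hsv[...,0]<14)&(hsv[...,1]>90)&(hsv[...,1]<200)&(hsv[...,2]>50)&(P[...,2]<.04)&(P[...,2]>-.01)).astype(np.uint8)
    k,l,s,c=cv2.connectedComponentsWithStats(m)
    for i in range(1,k):
        if s[i,4]<150: continue
        q=P[l==i]; (cx,cy),(w,h),a=cv2.minAreaRect((q[:,:2]*1000).astype(np.float32))
        b=cv2.boxPoints(((cx,cy),(w,h),a))
        A=np.c_[q[:,:2],np.ones(len(q))];f=np.linalg.lstsq(A,q[:,2],rcond=None)[0]
        print(n,c[i].round(),s[i,4],"c",round(cx),round(cy),"size",round(w),round(h),b.round().tolist(),"slope",f[:2].round(3),"z",(np.percentile(q[:,2],[2,50,98])*1000).round(1))
    m=(P[...,2]>.055)&(P[...,2]<.068)&(hsv[...,1]<60)&(abs(P[...,1]-.02)<.25)&(P[...,0]>.4)&(P[...,0]<.72)
    k,l,s,c=cv2.connectedComponentsWithStats(m.astype(np.uint8))
    i=1+s[1:,4].argmax();q=P[l==i]
    # robust: use z-plane pts
    r=cv2.minAreaRect((q[:,:2]*1000).astype(np.float32));print(n,"supply",r,cv2.boxPoints(r).round().tolist(),"z",np.median(q[:,2]),s[i,4])
    m=(P[...,2]<.2)&(P[...,2]>.004);print("bench z",np.median(P[300:380,100:160,2]) if n=="top" else "")
```

```text
top [406. 256.] 1106 c 588 -185 size 83 155 [[503.0, -209.0], [655.0, -241.0], [672.0, -161.0], [520.0, -129.0]] slope [ 0.012 -0.002] z [18.  33.6 38. ]
top [235. 262.] 1176 c 580 144 size 110 39 [[524.0, 161.0], [526.0, 122.0], [635.0, 128.0], [633.0, 167.0]] slope [-0.129  0.011] z [ 1.8 10.6 19. ]
top [178. 313.] 577 c 483 249 size 74 27 [[451.0, 227.0], [473.0, 212.0], [515.0, 272.0], [493.0, 287.0]] slope [0.061 0.116] z [ 0.8  7.3 13.4]
top [296. 322.] 476 c 461 27 size 24 78 [[421.0, 29.0], [494.0, 3.0], [502.0, 25.0], [429.0, 52.0]] slope [0.004 0.053] z [18.4 24.4 28.9]
top supply ((663.580078125, 22.00879669189453), (247.1822509765625, 112.82078552246094), 89.9854507446289) [[607.0, -102.0], [720.0, -102.0], [720.0, 146.0], [607.0, 146.0]] z 0.06228887509955139 5698
bench z 0.0011802878387640048
side [209. 202.] 313 c 486 255 size 92 28 [[449.0, 225.0], [472.0, 209.0], [524.0, 285.0], [501.0, 301.0]] slope [0.081 0.06 ] z [-2.   4.7 11. ]
side [271. 212.] 666 c 579 150 size 116 59 [[520.0, 177.0], [523.0, 118.0], [638.0, 123.0], [636.0, 182.0]] slope [-0.11   0.004] z [-1.   7.4 15.8]
side [254. 263.] 475 c 466 33 size 48 84 [[418.0, 26.0], [496.0, -5.0], [513.0, 40.0], [435.0, 70.0]] slope [0.02  0.053] z [ 6.8 20.3 25.9]
side [372. 308.] 1560 c 596 -176 size 108 170 [[502.0, -212.0], [669.0, -245.0], [690.0, -140.0], [523.0, -106.0]] slope [-0.008  0.006] z [-1.1 28.6 34.9]
side supply ((672.1368408203125, 20.23542022705078), (246.85321044921875, 107.62147521972656), 86.89286804199219) [[612.0, -100.0], [719.0, -106.0], [733.0, 141.0], [625.0, 146.0]] z 0.05996396796645764 3167
bench z
```

Run:
```python
from h import *
for n in("top","side"):
    d=np.load(n+"0.npz");P,I=d["P"],d["I"]
    z0=np.median(P[...,2][(abs(P[...,0]-.45)<.05)&(abs(P[...,1]-.15)<.04)&(P[...,2]<.02)])
    hsv=cv2.cvtColor(I,cv2.COLOR_RGB2HSV)
    m=(P[...,2]>z0+.054)&(P[...,2]<z0+.068)&(abs(P[...,1]-.02)<.25)&(P[...,0]>.55)&(P[...,0]<.88)
    m=cv2.morphologyEx(m.astype(np.uint8),cv2.MORPH_OPEN,np.ones((5,5),np.uint8))
    k,l,s,c=cv2.connectedComponentsWithStats(m)
    i=1+s[1:,4].argmax();q=P[l==i]
    r=cv2.minAreaRect((q[:,:2]*1000).astype(np.float32));b=cv2.boxPoints(r);print(n,z0,r,b.round().tolist(),"z",np.median(q[:,2])-z0,c[i])
    fl=b[(b[:,0]+-.4*b[:,1]).argmin()]
    print("front-left",fl)
```

```text
top 0.0010611929030286404 ((727.7986450195312, 14.331008911132812), (230.4519500732422, 185.62014770507812), 76.50080871582031) [[611.0, -76.0], [791.0, -119.0], [845.0, 105.0], [664.0, 148.0]] z 0.06136796971446734 [301.52620917 176.65704398]
front-left [664.45    148.03847]
side -0.0014085633077365878 ((726.3263549804688, 11.591438293457031), (233.8642120361328, 188.406494140625), 76.21086883544922) [[607.0, -80.0], [790.0, -124.0], [846.0, 103.0], [663.0, 148.0]] z 0.06139454601014288 [366.26329746 202.22492591]
front-left [662.70874 147.60678]
```

Emit:
{"op": "servo_tool", "data": {
  "plan": [
    [13,-0.053,-0.0312,0,0,0,0],
    [13,-0.053,-0.0312,0,0,0,0],
    [13,-0.053,-0.0312,0,0,0,0],
    [13,-0.053,-0.0312,0,0,0,0],
    [13,-0.053,-0.0312,0,0,0,0],
    [13,-0.053,-0.0312,0,0,0,0],
    [13,-0.053,-0.0312,0,0,0,0],
    [13,-0.053,-0.0312,0,0,0,0]
  ]
}}

```text
time_s: 1.1
ee_pos: [0.5011, 0.1391, 0.18]
eef_rot: [-3.142, -0.0, 2.8]
force: [1.1, 1.0, -0.5]
grip_width: 0.0176
grip_force: 0.0
```

Emit:
{"op": "servo_tool", "data": {
  "plan": [
    [13,0,0,0.015,0,0,-0.08],
    [13,0,0,0.015,0,0,-0.08],
    [13,0,0,0.015,0,0,-0.08],
    [13,0,0,0.015,0,0,-0.08],
    [13,0,0,0.015,0,0,-0.07],
    [13,0,0,0.015,0,0,0],
    [13,0,0,0,0,0,0],
    [13,0,0,0,0,0,0]
  ]
}}

```text
time_s: 2.1
ee_pos: [0.5004, 0.141, 0.0905]
eef_rot: [3.142, 0.0, -3.094]
force: [-0.0, 0.0, 0.4]
grip_width: 0.0119
grip_force: 0.0
```

Emit:
{"op": "servo_tool", "data": {
  "plan": [
    [13,0,0,0.015,0,0,0],
    [13,0,0,0.015,0,0,0],
    [13,0,0,0.015,0,0,0],
    [13,0,0,0.015,0,0,0],
    [13,0,0,0.012,0,0,0],
    [13,0,0,0.008,0,0,0],
    [13,0,0,0.0035,0,0,0],
    [13,0,0,0,0,0,0]
  ]
}}

```text
time_s: 3.1
ee_pos: [0.5002, 0.1409, 0.0066]
eef_rot: [3.142, 0.0, -3.093]
force: [0.2, 0.6, -0.2]
grip_width: 0.012
grip_force: 0.0
```

Run:
```python
from h import *
c=cam("top");I=c["pixels"];a=cv2.resize(I[170:310,170:330],None,fx=4,fy=4)
c2=cam("side");b=cv2.resize(c2["pixels"][130:280,200:340],(400,428))
cv2.imwrite("pics/a1.png",cv2.resize(a,(640,560))[...,::-1]);save(c2,"pics/s1.png")
```

```text
(no output)
```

View pics/a1.png

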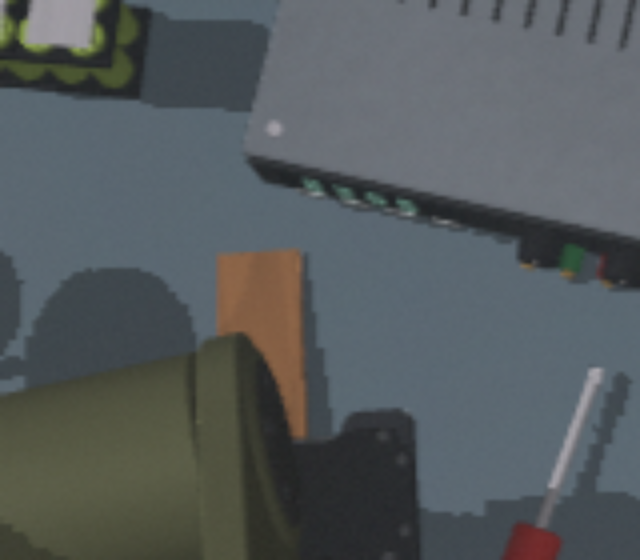

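View pics/s1.png

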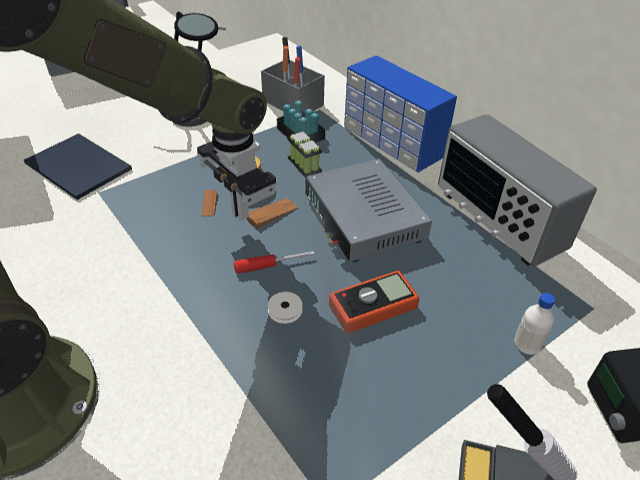

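The fingers stand just behind the heel, and the wedge's yaw is about +0.05 rad: its tip edge is at crop (218..300, 252), which is pixel (235,233). The supply hasn't moved. Next I'll push in an arc that turns the wedge onto the foot's line.

Emit:
{"op": "servo_tool", "data": {
  "plan": [
    [13,-0.006,0,0,0,0,0],
    [13,-0.006,0,0,0,0,0],
    [13,-0.005,0,0,0,0,0],
    [13,-0.003,0.0015,0,0,0,0.024],
    [13,-0.003,0.0015,0,0,0,0.024],
    [13,-0.003,0.0015,0,0,0,0.024],
    [13,-0.003,0.0015,0,0,0,0.024],
    [13,-0.003,0.0015,0,0,0,0.024]
  ]
}}

```text
time_s: 4.2
ee_pos: [0.5323, 0.1493, 0.0066]
eef_rot: [3.142, 0.0, 3.068]
force: [0.2, 0.4, 0.6]
grip_width: 0.0122
grip_force: 0.0
```

Emit:
{"op": "servo_tool", "data": {
  "plan": [
    [13,-0.003,0.0015,0,0,0,0.024],
    [13,-0.003,0.0015,0,0,0,0.024],
    [13,-0.003,0.0015,0,0,0,0.024],
    [13,-0.003,0.0015,0,0,0,0.024],
    [13,-0.003,0.0015,0,0,0,0.024],
    [13,-0.003,0.0015,0,0,0,0.024],
    [13,-0.003,0.0015,0,0,0,0.024],
    [13,0,0,0,0,0,0]
  ]
}}

```text
time_s: 5.2
ee_pos: [0.5545, 0.1566, 0.0065]
eef_rot: [-3.142, 0.0, 2.901]
force: [0.0, 0.7, 0.0]
grip_width: 0.0123
grip_force: 0.0
```

Run:
```python
from h import *
c=cam("top");a=cv2.resize(c["pixels"][170:310,170:330],(640,560))
cv2.imwrite("pics/a2.png",a[...,::-1])
P=pts(c);hsv=cv2.cvtColor(c["pixels"],cv2.COLOR_RGB2HSV)
m=(hsv[...,0]<14)&(hsv[...,1]>90)&(hsv[...,1]<200)&(P[...,2]<.03)&(abs(P[...,1]-.14)<.06)
q=P[m];r=cv2.minAreaRect((q[:,:2]*1000).astype(np.float32));print(r,cv2.boxPoints(r).round().tolist())
```

```text
((579.7294311523438, 137.87081909179688), (109.15420532226562, 25.308998107910156), 3.534963846206665) [[524.0, 147.0], [526.0, 122.0], [635.0, 129.0], [633.0, 154.0]]
```

View pics/a2.png

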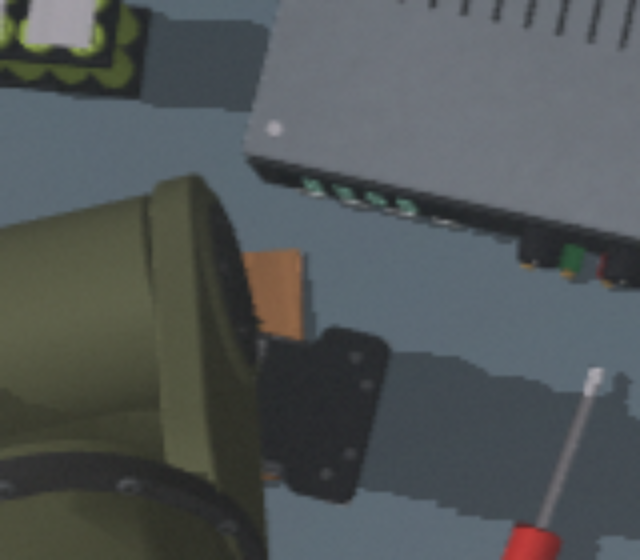

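The top view shows the wedge hasn't moved: its tip is still at crop (300,250) and the heel is still visible at (270,475). The fingers should have met it, so I'll check the side view.

Run:
```python
from h import *
c=cam("side");P=pts(c)
a=cv2.resize(c["pixels"][110:260,180:340],(800,600),fx=0,fy=0,interpolation=cv2.INTER_CUBIC)
# mark projected TCP and wedge heel
o=ctrl.get_obs();W=np.linalg.inv(c["pose"])
for p in(o["ee_pos"],[.525,.141,.0],[.635,.147,0]):
    q=W@np.r_[p,1];K=c["mtx"];u=K[0,0]*q[0]/-q[2]+K[0,2];v=K[1,1]*-q[1]/-q[2]+K[1,2];print(u,v)
    cv2.circle(a,(int((u-180)*5),int((v-110)*4)),4,(255,255,0),1)
cv2.imwrite("pics/s2.png",a[...,::-1])
```

```text
259.2046783138609 211.73212799178796
251.59485174048348 223.19657896622195
292.5633892985509 202.4152935439904
```

View pics/s2.png

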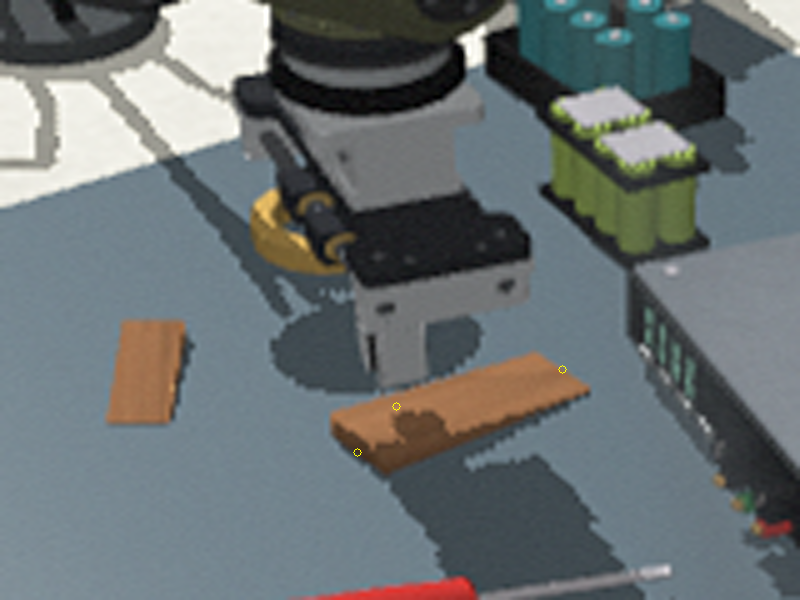

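The side view shows the fingertips ending at crop (395,380), not at the projected TCP (396,406), and the wedge lies untouched in front of them. I'll measure the real fingertip from depth.

Run:
```python
from h import *
c=cam("side");P=pts(c)
for v in range(190,216,2): print(v,(P[v,[254,258,262]]*1000).round().tolist(),c["pixels"][v,258].tolist())
print(ctrl.get_obs()["qpos"].round(3))
```

```text
190 [[504.0, 81.0, 139.0], [513.0, 82.0, 135.0], [520.0, 80.0, 132.0]] [114, 117, 117]
192 [[505.0, 85.0, 132.0], [513.0, 84.0, 129.0], [553.0, 137.0, 75.0]] [113, 115, 117]
194 [[549.0, 163.0, 54.0], [544.0, 138.0, 73.0], [553.0, 137.0, 69.0]] [112, 113, 113]
196 [[549.0, 164.0, 48.0], [543.0, 137.0, 69.0], [551.0, 134.0, 67.0]] [114, 116, 118]
198 [[548.0, 163.0, 43.0], [545.0, 141.0, 60.0], [550.0, 133.0, 63.0]] [115, 117, 117]
200 [[548.0, 164.0, 37.0], [544.0, 140.0, 56.0], [553.0, 140.0, 51.0]] [113, 115, 116]
202 [[549.0, 166.0, 30.0], [545.0, 142.0, 49.0], [553.0, 139.0, 47.0]] [114, 116, 117]
204 [[564.0, 195.0, -3.0], [542.0, 138.0, 47.0], [550.0, 135.0, 45.0]] [113, 115, 117]
206 [[560.0, 187.0, -1.0], [542.0, 139.0, 41.0], [575.0, 178.0, -2.0]] [94, 96, 99]
208 [[557.0, 182.0, -2.0], [563.0, 177.0, -2.0], [563.0, 159.0, 11.0]] [138, 124, 120]
210 [[547.0, 166.0, 9.0], [551.0, 156.0, 13.0], [559.0, 152.0, 12.0]] [166, 117, 79]
212 [[542.0, 158.0, 11.0], [549.0, 152.0, 11.0], [556.0, 148.0, 11.0]] [175, 124, 87]
214 [[538.0, 150.0, 13.0], [546.0, 147.0, 11.0], [551.0, 140.0, 13.0]] [139, 98, 67]
[ 0.212  0.554  1.597 -0.     0.991 -1.12 ]
```

The depth map puts the fingertips and gripper body about 30 mm higher than the reported z, while x and y agree. The fingers passed above the wedge. I'll go back behind the heel and lower by camera and touch.

Emit:
{"op": "servo_tool", "data": {
  "plan": [
    [13,0.0123,-0.007,0,0,0,0],
    [13,0.0123,-0.007,0,0,0,0],
    [13,0.0123,-0.007,0,0,0,0],
    [13,0.0123,-0.007,0,0,0,0],
    [13,0,0,0,0,0,-0.144],
    [13,0,0,0,0,0,-0.144],
    [13,0,0,0,0,0,0],
    [13,0,0,0,0,0,0]
  ]
}}

```text
time_s: 6.35
ee_pos: [0.4999, 0.1411, 0.0065]
eef_rot: [-3.142, -0.0, -3.096]
force: [-0.1, -0.4, 0.6]
grip_width: 0.0122
grip_force: 0.0
```

Emit:
{"op": "servo_tool", "data": {
  "plan": [
    [13,0,0,0.003,0,0,0],
    [13,0,0,0.003,0,0,0],
    [13,0,0,0.003,0,0,0],
    [13,0,0,0.003,0,0,0],
    [13,0,0,0.002,0,0,0],
    [13,0,0,0.002,0,0,0],
    [13,0,0,0,0,0,0],
    [13,0,0,0,0,0,0]
  ]
}}

```text
time_s: 7.35
ee_pos: [0.5, 0.1411, -0.0094]
eef_rot: [3.142, 0.0, -3.093]
force: [-0.1, 0.0, -0.2]
grip_width: 0.0124
grip_force: 0.0
```

```bash
cat > tip.py <<'E'
from h import *
c=cam("side");P=pts(c);o=ctrl.get_obs();t=o["ee_pos"]
I=c["pixels"].astype(int);g=(I.max(-1)-I.min(-1)<25)
m=g&(abs(P[...,0]-t[0])<.02)&(abs(P[...,1]-t[1])<.035)&(P[...,2]>.004)&(P[...,2]<.09)
q=P[m]*1000
for lo,hi,n in((-35,0,"near"),(0,35,"far")):
    s=q[(q[:,1]>t[1]*1000+lo)&(q[:,1]<t[1]*1000+hi)]
    if len(s): print(n,len(s),"zmin",np.percentile(s[:,2],[0,3,10]).round(1),"xy",np.median(s[:,:2],0).round(1))
print(t.round(4),o["force"].round(2))
E
python3 tip.py
```

```text
near 197 zmin [15.  22.7 26.7] xy [492.6 122.8]
far 147 zmin [12.2 17.2 21.9] xy [490.6 147.6]
[ 0.5     0.1411 -0.0094] [-0.35  0.44  0.73]
```

Emit:
{"op": "servo_tool", "data": {
  "plan": [
    [13,0,0,0.001,0,0,0],
    [13,0,0,0.001,0,0,0],
    [13,0,0,0.001,0,0,0],
    [13,0,0,0.001,0,0,0],
    [13,0,0,0.001,0,0,0],
    [13,0,0,0.001,0,0,0],
    [13,0,0,0,0,0,0],
    [13,0,0,0,0,0,0]
  ]
}}

```text
time_s: 8.4
ee_pos: [0.4999, 0.1411, -0.0154]
eef_rot: [-3.142, 0.0, -3.093]
force: [-0.1, -0.5, 0.1]
grip_width: 0.0122
grip_force: 0.0
```

```bash
python3 tip.py
```

```text
near 199 zmin [ 9.2 17.3 21. ] xy [492.7 122.7]
far 148 zmin [ 9.  11.7 16.6] xy [490.3 147.5]
[ 0.5     0.1411 -0.0154] [-0.47 -0.93 -0.23]
```

Emit:
{"op": "servo_tool", "data": {
  "plan": [
    [13,0,0,0.001,0,0,0],
    [13,0,0,0.001,0,0,0],
    [13,0,0,0.001,0,0,0],
    [13,0,0,0.001,0,0,0],
    [13,0,0,0.001,0,0,0],
    [13,0,0,0,0,0,0],
    [13,0,0,0,0,0,0],
    [13,0,0,0,0,0,0]
  ]
}}

```text
time_s: 9.45
ee_pos: [0.5, 0.1411, -0.0204]
eef_rot: [3.142, 0.0, -3.093]
force: [0.1, 0.4, 1.2]
grip_width: 0.0121
grip_force: 0.0
```

```bash
python3 tip.py
```

```text
near 196 zmin [ 5.4 12.4 16.9] xy [492.7 122.5]
far 141 zmin [ 4.1  6.1 12.9] xy [490.7 147.4]
[ 0.5     0.1411 -0.0204] [ 0.1  -0.04 -0.07]
```

The tips are now about 5 mm above the bench by camera, at reported z of -0.020. I'll repeat the arc push.

Emit:
{"op": "servo_tool", "data": {
  "plan": [
    [13,-0.006,0,0,0,0,0],
    [13,-0.006,0,0,0,0,0],
    [13,-0.005,0,0,0,0,0],
    [13,-0.003,0.0015,0,0,0,0.024],
    [13,-0.003,0.0015,0,0,0,0.024],
    [13,-0.003,0.0015,0,0,0,0.024],
    [13,-0.003,0.0015,0,0,0,0.024],
    [13,-0.003,0.0015,0,0,0,0.024]
  ]
}}

```text
time_s: 10.5
ee_pos: [0.5321, 0.1495, -0.0205]
eef_rot: [-3.142, -0.0, 3.068]
force: [-0.9, 0.1, -0.7]
grip_width: 0.0125
grip_force: 0.1
```

Emit:
{"op": "servo_tool", "data": {
  "plan": [
    [13,-0.003,0.0015,0,0,0,0.024],
    [13,-0.003,0.0015,0,0,0,0.024],
    [13,-0.003,0.0015,0,0,0,0.024],
    [13,-0.003,0.0015,0,0,0,0.024],
    [13,-0.003,0.0015,0,0,0,0.024],
    [13,-0.003,0.0015,0,0,0,0.024],
    [13,-0.003,0.0015,0,0,0,0.024],
    [13,0,0,0,0,0,0]
  ]
}}

```text
time_s: 11.5
ee_pos: [0.5544, 0.1568, -0.0205]
eef_rot: [3.142, 0.0, 2.901]
force: [0.4, -0.1, 0.1]
grip_width: 0.0122
grip_force: 0.0
```

```bash
cat > wed.py <<'E'
import sys
from h import *
c=cam("side");P=pts(c)
hsv=cv2.cvtColor(c["pixels"],cv2.COLOR_RGB2HSV)
m=(hsv[...,0]<14)&(hsv[...,1]>90)&(hsv[...,1]<200)&(P[...,2]<.025)&(abs(P[...,1]-.14)<.06)&(P[...,0]>.51)
q=P[m];r=cv2.minAreaRect((q[:,:2]*1000).astype(np.float32));print(r,cv2.boxPoints(r).round().tolist())
x0,y0,x1,y1=200,140,360,260
a=cv2.resize(c["pixels"][y0:y1,x0:x1],(800,600),interpolation=cv2.INTER_CUBIC)
W=np.linalg.inv(c["pose"]);K=c["mtx"]
for p in([.6788,.1253,0],[.6788-.1*.972,.1253+.1*.233,0]):
    s=W@np.r_[p,1];u=K[0,0]*s[0]/-s[2]+K[0,2];v=K[1,1]*s[1]/s[2]+K[1,2]
    cv2.circle(a,(int((u-x0)*5),int((v-y0)*5)),5,(255,255,0),1)
cv2.imwrite(sys.argv[1],a[...,::-1])
E
python3 wed.py pics/s3.png
```

```text
((616.0647583007812, 145.815673828125), (62.46215057373047, 106.36796569824219), 73.35765838623047) [[556.0, 131.0], [658.0, 101.0], [676.0, 161.0], [574.0, 191.0]]
```

View pics/s3.png

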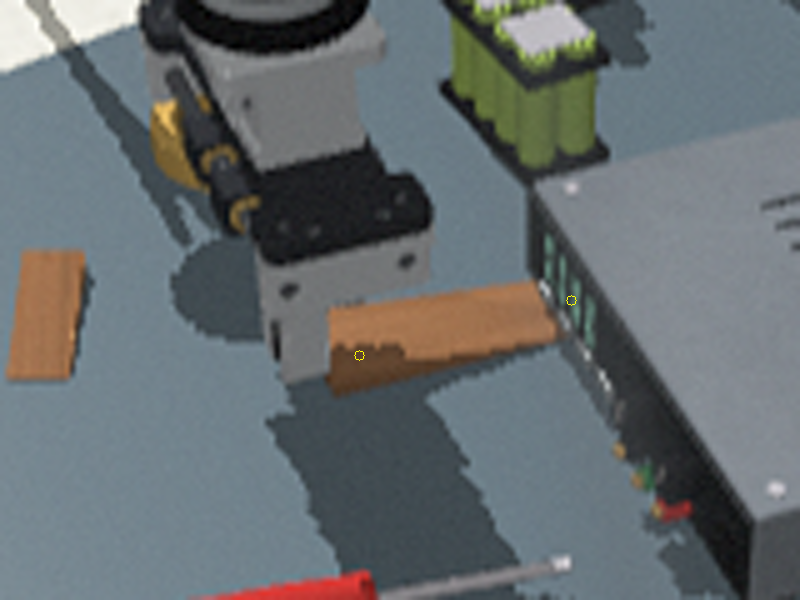

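The wedge followed the fingers. Its heel is flush with them at crop (330,370), its tip is at (555,335) just under the case, and it lies along the foot line. Now I'll push straight in, in small steps.

Emit:
{"op": "servo_tool", "data": {
  "plan": [
    [13,-0.0015,0,0,0,0,0],
    [13,-0.0015,0,0,0,0,0],
    [13,-0.0015,0,0,0,0,0],
    [13,-0.0015,0,0,0,0,0],
    [13,-0.001,0,0,0,0,0],
    [13,-0.001,0,0,0,0,0],
    [13,-0.001,0,0,0,0,0],
    [13,-0.001,0,0,0,0,0]
  ]
}}

```text
time_s: 12.55
ee_pos: [0.564, 0.1544, -0.0204]
eef_rot: [-3.142, -0.0, 2.902]
force: [-0.8, 0.7, 0.6]
grip_width: 0.0122
grip_force: 0.3
```

Emit:
{"op": "servo_tool", "data": {
  "plan": [
    [13,-0.0005,0,0,0,0,0],
    [13,-0.0005,0,0,0,0,0],
    [13,-0.0005,0,0,0,0,0],
    [13,-0.0005,0,0,0,0,0],
    [13,-0.0005,0,0,0,0,0],
    [13,-0.0005,0,0,0,0,0],
    [13,-0.0005,0,0,0,0,0],
    [13,-0.0005,0,0,0,0,0]
  ]
}}

```text
time_s: 13.55
ee_pos: [0.5678, 0.1534, -0.0204]
eef_rot: [3.142, 0.0, 2.902]
force: [-0.0, -0.5, 0.5]
grip_width: 0.012
grip_force: 0.4
```

Emit:
{"op": "servo_tool", "data": {
  "plan": [
    [13,-0.0005,0,0,0,0,0],
    [13,-0.0005,0,0,0,0,0],
    [13,-0.0005,0,0,0,0,0],
    [13,-0.0005,0,0,0,0,0],
    [13,-0.0005,0,0,0,0,0],
    [13,-0.0005,0,0,0,0,0],
    [13,-0.0005,0,0,0,0,0],
    [13,-0.0005,0,0,0,0,0]
  ]
}}

```text
time_s: 14.55
ee_pos: [0.5717, 0.1525, -0.0205]
eef_rot: [3.142, 0.0, 2.902]
force: [-1.2, 0.2, 0.1]
grip_width: 0.0122
grip_force: 0.4
```

Emit:
{"op": "servo_tool", "data": {
  "plan": [
    [13,-0.0005,0,0,0,0,0],
    [13,-0.0005,0,0,0,0,0],
    [13,-0.0005,0,0,0,0,0],
    [13,-0.0005,0,0,0,0,0],
    [13,-0.0005,0,0,0,0,0],
    [13,-0.0005,0,0,0,0,0],
    [13,-0.0005,0,0,0,0,0],
    [13,-0.0005,0,0,0,0,0]
  ]
}}

```text
time_s: 15.55
ee_pos: [0.5756, 0.1515, -0.0205]
eef_rot: [-3.142, -0.0, 2.902]
force: [-0.9, 0.1, 1.3]
grip_width: 0.012
grip_force: 0.4
```

Emit:
{"op": "servo_tool", "data": {
  "plan": [
    [13,-0.0005,0,0,0,0,0],
    [13,-0.0005,0,0,0,0,0],
    [13,-0.0005,0,0,0,0,0],
    [13,-0.0005,0,0,0,0,0],
    [13,-0.0005,0,0,0,0,0],
    [13,-0.0005,0,0,0,0,0],
    [13,-0.0005,0,0,0,0,0],
    [13,-0.0005,0,0,0,0,0]
  ]
}}

```text
time_s: 16.55
ee_pos: [0.5795, 0.1506, -0.0204]
eef_rot: [-3.142, 0.0, 2.902]
force: [-0.1, -0.2, 0.7]
grip_width: 0.0121
grip_force: 0.4
```

Emit:
{"op": "servo_tool", "data": {
  "plan": [
    [13,-0.0005,0,0,0,0,0],
    [13,-0.0005,0,0,0,0,0],
    [13,-0.0005,0,0,0,0,0],
    [13,-0.0005,0,0,0,0,0],
    [13,-0.0005,0,0,0,0,0],
    [13,-0.0005,0,0,0,0,0],
    [13,-0.0005,0,0,0,0,0],
    [13,-0.0005,0,0,0,0,0]
  ]
}}

```text
time_s: 17.55
ee_pos: [0.5833, 0.1496, -0.0205]
eef_rot: [-3.142, -0.0, 2.902]
force: [-0.5, 0.4, 0.6]
grip_width: 0.0119
grip_force: 0.4
```

Emit:
{"op": "servo_tool", "data": {
  "plan": [
    [13,-0.0005,0,0,0,0,0],
    [13,-0.0005,0,0,0,0,0],
    [13,-0.0005,0,0,0,0,0],
    [13,-0.0005,0,0,0,0,0],
    [13,-0.0005,0,0,0,0,0],
    [13,-0.0005,0,0,0,0,0],
    [13,-0.0005,0,0,0,0,0],
    [13,-0.0005,0,0,0,0,0]
  ]
}}

```text
time_s: 18.55
ee_pos: [0.5873, 0.1487, -0.0204]
eef_rot: [3.142, 0.0, 2.902]
force: [-0.3, 0.5, -0.0]
grip_width: 0.0121
grip_force: 0.3
```

Emit:
{"op": "servo_tool", "data": {
  "plan": [
    [13,-0.0005,0,0,0,0,0],
    [13,-0.0005,0,0,0,0,0],
    [13,-0.0005,0,0,0,0,0],
    [13,-0.0005,0,0,0,0,0],
    [13,-0.0005,0,0,0,0,0],
    [13,-0.0005,0,0,0,0,0],
    [13,-0.0005,0,0,0,0,0],
    [13,-0.0005,0,0,0,0,0]
  ]
}}

```text
time_s: 19.55
ee_pos: [0.5911, 0.1477, -0.0204]
eef_rot: [3.142, 0.0, 2.902]
force: [-0.1, 0.2, 1.6]
grip_width: 0.0124
grip_force: 0.3
```

Emit:
{"op": "servo_tool", "data": {
  "plan": [
    [13,-0.0005,0,0,0,0,0],
    [13,-0.0005,0,0,0,0,0],
    [13,-0.0005,0,0,0,0,0],
    [13,-0.0005,0,0,0,0,0],
    [13,-0.0005,0,0,0,0,0],
    [13,-0.0005,0,0,0,0,0],
    [13,-0.0005,0,0,0,0,0],
    [13,-0.0005,0,0,0,0,0]
  ]
}}

```text
time_s: 20.55
ee_pos: [0.595, 0.1468, -0.0205]
eef_rot: [-3.142, 0.0, 2.902]
force: [-0.7, 0.4, 0.7]
grip_width: 0.0123
grip_force: 0.3
```

Emit:
{"op": "servo_tool", "data": {
  "plan": [
    [13,-0.0005,0,0,0,0,0],
    [13,-0.0005,0,0,0,0,0],
    [13,-0.0005,0,0,0,0,0],
    [13,-0.0005,0,0,0,0,0],
    [13,-0.0005,0,0,0,0,0],
    [13,-0.0005,0,0,0,0,0],
    [13,-0.0005,0,0,0,0,0],
    [13,-0.0005,0,0,0,0,0]
  ]
}}

```text
time_s: 21.55
ee_pos: [0.5983, 0.146, -0.0205]
eef_rot: [-3.141, -0.001, 2.902]
force: [-6.7, 2.3, 5.5]
grip_width: 0.0121
grip_force: 4.0
```

```bash
python3 wed.py pics/s4.png
python3 - <<'E'
from h import *
for n in("top","side"):
    c=cam(n);P=pts(c);d=np.load(n+"0.npz")["P"]
    m=(abs(d[...,2]-.061)<.005)&(abs(P[...,2]-.061)<.008)&(d[...,0]>.6)&(d[...,0]<.86)&(abs(d[...,1]-.015)<.14)
    q=P[m];e=P[m][:,2]-d[m][:,2]
    f=(abs(d[m][:,0]-.69)<.03)&(abs(d[m][:,1]-.125)<.025)
    print(n,"dz all",np.median(e)*1e3,"corner",e[f].mean()*1e3,f.sum())
E
```

```text
((638.5382690429688, 139.4010467529297), (62.47629928588867, 57.96955871582031), 68.85893249511719) [[600.0, 121.0], [654.0, 100.0], [677.0, 158.0], [623.0, 179.0]]
top dz all 0.11140351209260047 corner 0.08671098448655108 514
side dz all 0.008234853666300168 corner 0.1838748888184266 282
```

View pics/s4.png

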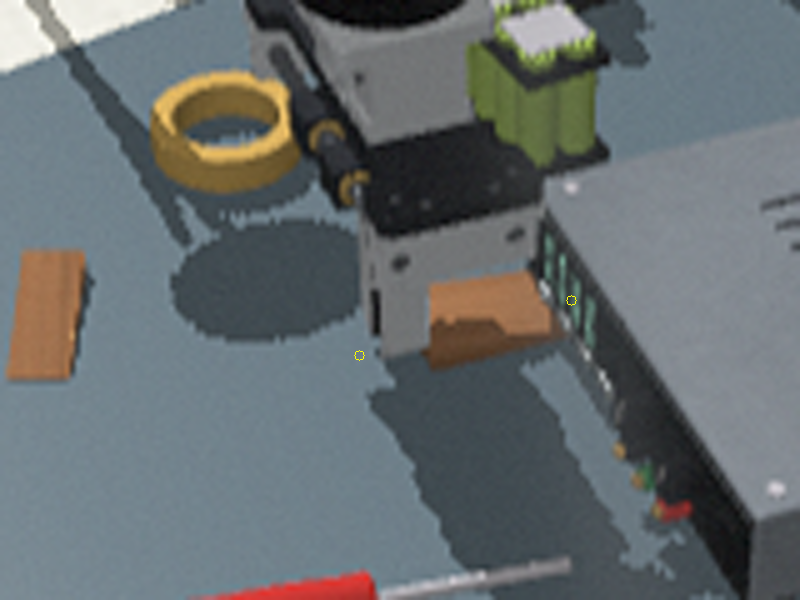

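Contact came in the last 4 mm: the push force jumped from under 1 N to about 7 N. Wedge thickness at the foot is about 8 mm and the case rose by 0.2 mm at most. The view shows the wedge under the corner at crop (430..560, 275..365) and the supply in place. I'll back off, rise and shut the fingers.

Emit:
{"op": "servo_tool", "data": {
  "plan": [
    [13,0.003,0,0,0,0,0],
    [13,0.008,0,0,0,0,0],
    [13,0.01,0,0,0,0,0],
    [13,0.01,0,-0.005,0,0,0],
    [0,0,0,-0.03,0,0,0],
    [0,0,0,-0.03,0,0,0],
    [0,0,0,-0.03,0,0,0],
    [0,0,0,0,0,0,0]
  ]
}}

```text
time_s: 22.7
ee_pos: [0.5696, 0.1536, 0.077]
eef_rot: [3.14, 0.004, 2.902]
force: [0.0, -0.7, -0.1]
grip_width: 0.0005
grip_force: 0.0
```

Run:
```python
from h import *
o=ctrl.get_obs();t=o["ee_pos"];y=o["eef_rot"][2]
d=np.array([.674,.1325])-t[:2]
print(t,y,"tool dx,dy",d@[np.cos(y),np.sin(y)],d@[np.sin(y),-np.cos(y)])
for n in("top","side"):
    c=cam(n);P=pts(c);d=np.load(n+"0.npz")["P"]
    m=(abs(d[...,2]-.061)<.005)&(abs(P[...,2]-.061)<.008)&(d[...,0]>.6)&(d[...,0]<.86)&(abs(d[...,1]-.015)<.14)
    q=P[m];e=P[m][:,2]-d[m][:,2]
    A=np.c_[d[m][:,:2]-[.727,.013],np.ones(m.sum())];k=np.linalg.lstsq(A,e,rcond=None)[0]
    print(n,"tilt change",k.round(4),"at corner mm",1e3*(k@[.674-.727,.1325-.013,1]))
    if n=="side":
        hs=cv2.cvtColor(c["pixels"],cv2.COLOR_RGB2HSV)
```

```text
[0.5695611  0.1536001  0.07702396] 2.901975559758789 tool dx,dy -0.10646266825653454 0.0042893123134614955
top tilt change [ 0.0007 -0.0001  0.0001] at corner mm 0.0693131409475308
side tilt change [0.0008 0.0008 0.    ] at corner mm 0.05729788198827172
```

Emit:
{"op": "servo_tool", "data": {
  "plan": [
    [0,-0.02,0.001,0,0,0,0],
    [0,-0.02,0.001,0,0,0,0],
    [0,-0.022,0.001,0,0,0,0],
    [0,-0.022,0.001,0,0,0,0],
    [0,-0.022,0,0,0,0,0],
    [0,0,0,0.012,0,0,0],
    [0,0,0,0.012,0,0,0],
    [0,0,0,0.006,0,0,0]
  ]
}}

```text
time_s: 23.8
ee_pos: [0.6714, 0.1322, 0.0428]
eef_rot: [-3.141, -0.002, 2.902]
force: [0.3, 0.1, -1.1]
grip_width: 0.0004
grip_force: 0.0
```

Emit:
{"op": "servo_tool", "data": {
  "plan": [
    [0,0,0,0.001,0,0,0],
    [0,0,0,0.001,0,0,0],
    [0,0,0,0.001,0,0,0],
    [0,0,0,0.001,0,0,0],
    [0,0,0,0.0005,0,0,0],
    [0,0,0,0.0005,0,0,0],
    [0,0,0,0,0,0,0],
    [0,0,0,0,0,0,0]
  ]
}}

```text
time_s: 24.8
ee_pos: [0.6727, 0.1319, 0.0396]
eef_rot: [3.142, 0.0, 2.902]
force: [0.8, -0.7, 1.3]
grip_width: 0.0006
grip_force: 0.0
```

Run:
```python
from h import *
c=cam("side");P=pts(c);cv2.imwrite("pics/s5.png",cv2.resize(c["pixels"][120:270,200:400],(800,600),interpolation=cv2.INTER_CUBIC)[...,::-1])
o=ctrl.get_obs();print(o["ee_pos"],o["force"])
```

```text
[0.67270992 0.13189758 0.03958584] [ 0.60948016 -0.79110641  0.71708966]
```

View pics/s5.png

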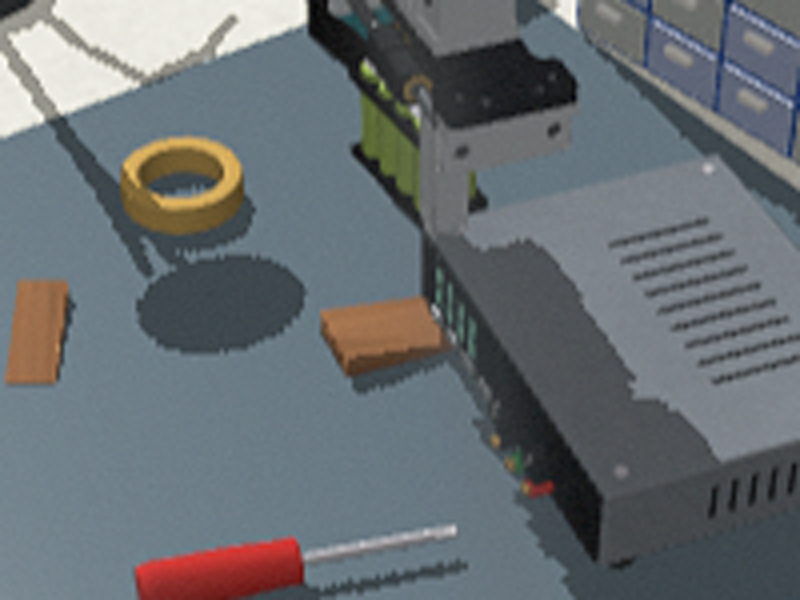

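The fingertips hover over the front left corner at crop (445,232), and the wedge stays in place under the foot. Lowering slowly.

Emit:
{"op": "servo_tool", "data": {
  "plan": [
    [0,0,0,0.0005,0,0,0],
    [0,0,0,0.0005,0,0,0],
    [0,0,0,0.0005,0,0,0],
    [0,0,0,0.0005,0,0,0],
    [0,0,0,0,0,0,0],
    [0,0,0,0,0,0,0],
    [0,0,0,0,0,0,0],
    [0,0,0,0,0,0,0]
  ]
}}

```text
time_s: 25.85
ee_pos: [0.6727, 0.1319, 0.0376]
eef_rot: [-3.142, 0.0, 2.902]
force: [-0.6, -0.2, 0.1]
grip_width: 0.0004
grip_force: 0.0
```

Emit:
{"op": "servo_tool", "data": {
  "plan": [
    [0,0,0,0.0004,0,0,0],
    [0,0,0,0.0004,0,0,0],
    [0,0,0,0.0004,0,0,0],
    [0,0,0,0.0003,0,0,0],
    [0,0,0,0,0,0,0],
    [0,0,0,0,0,0,0],
    [0,0,0,0,0,0,0],
    [0,0,0,0,0,0,0]
  ]
}}

```text
time_s: 26.85
ee_pos: [0.6727, 0.1319, 0.0369]
eef_rot: [3.141, 0.0, 2.902]
force: [-3.7, -0.6, 7.3]
grip_width: 0.0002
grip_force: 3.7
```

Emit:
{"op": "servo_tool", "data": {
  "plan": [
    [0,0,0,0.0003,0,0,0],
    [0,0,0,0,0,0,0],
    [0,0,0,0,0,0,0],
    [0,0,0,0,0,0,0],
    [0,0,0,0,0,0,0],
    [0,0,0,0,0,0,0],
    [0,0,0,0,0,0,0],
    [0,0,0,0,0,0,0]
  ]
}}

```text
time_s: 27.85
ee_pos: [0.6728, 0.1319, 0.0368]
eef_rot: [3.141, 0.0, 2.902]
force: [-4.8, -0.2, 9.4]
grip_width: 0.0003
grip_force: 4.7
```

Emit:
{"op": "servo_tool", "data": {
  "plan": [
    [0,0,0,0.0002,0,0,0],
    [0,0,0,0,0,0,0],
    [0,0,0,0,0,0,0],
    [0,0,0,0,0,0,0],
    [0,0,0,0,0,0,0],
    [0,0,0,0,0,0,0],
    [0,0,0,0,0,0,0],
    [0,0,0,0,0,0,0]
  ]
}}

```text
time_s: 28.85
ee_pos: [0.6728, 0.132, 0.0368]
eef_rot: [3.141, 0.001, 2.902]
force: [-5.3, -2.1, 10.3]
grip_width: 0.0005
grip_force: 5.4
```

Emit:
{"op": "servo_tool", "data": {
  "plan": [
    [0,0,0,0,0,0,0],
    [0,0,0,0,0,0,0],
    [0,0,0,0,0,0,0],
    [0,0,0,0,0,0,0],
    [0,0,0,0,0,0,0],
    [0,0,0,0,0,0,0],
    [0,0,0,0,0,0,0],
    [0,0,0,0,0,0,0]
  ]
}}

```text
time_s: 29.85
ee_pos: [0.6728, 0.1319, 0.0368]
eef_rot: [3.141, 0.001, 2.902]
force: [-5.6, -0.5, 10.5]
grip_width: 0.0005
grip_force: 5.4
```

```bash
cat > tilt.py <<'E'
from h import *
for n in("top","side"):
    c=cam(n);P=pts(c);d=np.load(n+"0.npz")["P"]
    m=(abs(d[...,2]-.061)<.005)&(abs(P[...,2]-d[...,2])<.003)&(d[...,0]>.6)&(d[...,0]<.86)&(abs(d[...,1]-.015)<.14)
    e=P[m][:,2]-d[m][:,2]
    A=np.c_[d[m][:,:2]-[.727,.013],np.ones(m.sum())];k=np.linalg.lstsq(A,e,rcond=None)[0]
    print(n,m.sum(),"corner mm",1e3*(k@[.674-.727,.1325-.013,1]))
print(ctrl.get_obs()["force"])
E
python3 tilt.py
```

```text
top 7777 corner mm -0.01934583175117069
side 5282 corner mm 0.016840058761050037
[-5.41490455 -1.33177632 11.21940324]
```

The corner held about 10.5 N for 2 s without dipping: tool z stayed steady and the case is within 0.02 mm of its starting height. Now I'll lift off and check.

Emit:
{"op": "servo_tool", "data": {
  "plan": [
    [0,0,0,-0.001,0,0,0],
    [0,0,0,-0.003,0,0,0],
    [0,0,0,-0.015,0,0,0],
    [0,0,0,-0.03,0,0,0],
    [0,0,0,-0.04,0,0,0],
    [0,0.0,0,-0.04,0,0,0],
    [0,0.04,0,0,0,0,0],
    [0,0,0,0,0,0,0]
  ]
}}

```text
time_s: 30.95
ee_pos: [0.6324, 0.142, 0.1661]
eef_rot: [3.141, 0.001, 2.903]
force: [0.5, 0.0, -0.5]
grip_width: 0.0005
grip_force: 0.0
```

```bash
python3 tilt.py
python3 - <<'E'
from h import *
c=cam("side");P=pts(c);I0=np.load("side0.npz")["I"]
z0=-.0014
m=(P[...,2]>z0+.054)&(P[...,2]<z0+.068)&(abs(P[...,1]-.02)<.25)&(P[...,0]>.55)&(P[...,0]<.88)
m=cv2.morphologyEx(m.astype(np.uint8),cv2.MORPH_OPEN,np.ones((5,5),np.uint8))
k,l,s,_=cv2.connectedComponentsWithStats(m);q=P[l==1+s[1:,4].argmax()]
print(cv2.boxPoints(cv2.minAreaRect((q[:,:2]*1000).astype(np.float32))).round().tolist())
hsv=cv2.cvtColor(c["pixels"],cv2.COLOR_RGB2HSV)
m=(hsv[...,0]<14)&(hsv[...,1]>90)&(hsv[...,1]<200)&(P[...,2]<.025)&(abs(P[...,1]-.14)<.06)&(P[...,0]>.51)
print(cv2.boxPoints(cv2.minAreaRect((P[m][:,:2]*1000).astype(np.float32))).round().tolist())
E
```

```text
top 8390 corner mm -0.005906523561473349
side 5323 corner mm 0.021502863426910084
[ 0.31083099 -0.4414804   0.91920157]
[[610.0, -82.0], [792.0, -124.0], [845.0, 104.0], [663.0, 147.0]]
[[596.0, 122.0], [654.0, 100.0], [677.0, 159.0], [619.0, 181.0]]
```

The supply is in place and level, and the wedge is where I left it.

```bash
python3 -c "from station import ctrl;print(ctrl.hand_in())"
```

```text
the job is handed in; nothing more can be done
None
```

The job is handed in: the wedge is snug under the front left foot, the corner took about 10.5 N for 2 s without a measurable dip, and the supply is still level and in its place.

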